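# Check two brake levers stop short of their bars

### The job

Check the two hand levers on the bench stands, grasping nothing: with the outside of the fingers press the long lever in until it comes up firm against its stop, short of the bar, keep it there for a second without forcing it, and let it spring right back out. Then press the short lever in to its stop in the same way and finish with the fingers still holding it in. Push only on the levers' outer faces, keep the fingers off the bars and grips, and leave everything else on the bench where it is.

Things in the scene. Friction and masses are not known exactly. Their poses are not given: they have to be found in the camera images.
- long_stand: fixed stand of the LONG lever, left or right on the bench: dark base plate 100 x 210 x 12 mm; grey post 156 mm high at its -y end; the bar runs along y straight above the origin. Origin: centre of the plate's underside, on the bench. The lever is on the -x side of the bar, its pivot at x -40, y -45 mm, its free end towards +y; it is pressed in a level plane, roughly to +x
- long_grip (a point): centre of the black rubber grip, 32 mm thick and 125 mm long, on the long lever's stand; it sits on a level steel bar, 22 mm thick, whose axis is 130 mm above the bench. Axes as the stand's: y along the bar
- long_press (a point): aluminium blade of the long lever: 150 mm from pivot to ball end, 18 mm high, 10 mm thick, level with the bar. This point: on its outer face (away from the bar), half-way up, 110 mm from the pivot: a good place to press. x points level through the blade to the bar and turns with the lever, -0.35 rad about world z over the stroke (mean push direction: x at rest turned by -0.175)
- long_lever (a joint): angle of the long lever: 0 at rest (it springs back out by itself), 0.35 rad fully in at its stop, where the blade is parallel to the bar and about 20 mm short of the grip. Pressed at the press point the spring takes about 3 N at the start and 7 N just before the stop, which is rigid
- short_stand: fixed stand of the SHORT lever, left or right on the bench: dark base plate 100 x 210 x 12 mm; grey post 156 mm high at its +y end; the bar runs along y straight above the origin. Origin: centre of the plate's underside, on the bench. The lever is on the -x side of the bar, its pivot at x -40, y 45 mm, its free end towards -y; it is pressed in a level plane, roughly to +x
- short_grip (a point): centre of the black rubber grip, 32 mm thick and 125 mm long, on the short lever's stand; it sits on a level steel bar, 22 mm thick, whose axis is 130 mm above the bench. Axes as the stand's: y along the bar
- short_press (a point): aluminium blade of the short lever: 90 mm from pivot to ball end, 18 mm high, 10 mm thick, level with the bar. This point: on its outer face (away from the bar), half-way up, 65 mm from the pivot: a good place to press. x points level through the blade to the bar and turns with the lever, +0.42 rad about world z over the stroke (mean push direction: x at rest turned by +0.21)
- short_lever (a joint): angle of the short lever: 0 at rest (it springs back out by itself), 0.42 rad fully in at its stop, where the blade is parallel to the bar and about 20 mm short of the grip. Pressed at the press point the spring takes about 3 N at the start and 7 N just before the stop, which is rigid
- wrench: loose steel combination spanner lying flat between the two stands; origin at the centre of its underside; a bystander, to be left alone
- screwdriver: loose screwdriver lying in front of the stands, nearest the robot; origin at the centre of its underside; a bystander, to be left alone
- tape: loose grey roll of tape, 90 mm across, 24 mm high, lying flat; origin at the centre of its underside; a bystander, to be left alone
- jar: loose glass jar with a steel lid, 72 mm across, 100 mm high; origin at the centre of its underside; a bystander, to be left alone
- mug: loose white mug, 80 mm across, 95 mm high; origin at the centre of its underside; a bystander, to be left alone
- can: loose grey spray can, 66 mm across, 170 mm high; origin at the centre of its underside; a bystander, to be left alone
- offcut: loose block of light wood, 150 x 60 x 38 mm; origin at the centre of its underside; a bystander, to be left alone
There are look-alikes about, which are no part of the job. What is shaped like the short_stand but blue or green is not meant.

How it is judged:
By the outcome, as a careful person would: the job done as asked, in the order asked, and still so for the second after the job is handed in, while the arm keeps its last pose, push and grip.
It also fails if it takes over 51 s, if anything falls off the work surface, if the arm or the gripper's body presses on something with over 40 N, if the wrist force passes 120 N, or if a joint passes its speed limit or range.

### The arm

A 6-joint arm with a two-finger parallel gripper is mounted at the origin on the work surface. World frame = base frame: x ahead of the robot, y to its left, z up, the work surface at z = 0. Lengths are in mm, angles in degrees, forces in N, time in s.
With the tool pointing down it reaches from about 275 to 825 mm from the base axis. Payload 5.2 kg.
Tool frame: the origin (TCP) lies on the centre line of the jaws, within the pads' length; the fingertips stand 11 mm ahead of it and the grasp point (between the pads) lies 8 mm behind it; z points along the fingers, y is the line along which they close (so a half turn about z gives the same grasp; the last joint's range is limited). The gripper opens to 93 mm and grips with 3 to 60 N. Pads are 15 mm wide; open, the fingers measure 128 mm over their backs; the gripper's body (75 mm by 188 mm) begins 65 mm behind the grasp point.
Start: joints at [59.714, 14.817, 87.949, -0, 77.235, -11.62], TCP at [176.015, 521.079, 229.653] pointing down, gripper open.
Joint ranges: [-179.93, 179.93], [-52.35, 119.4], [10.71, 147.94], [-69.91, 249.91], [12.55, 155.21], [-178.61, 178.61]. Speed limits (degrees/s): [147.25, 147.25, 180, 180, 180, 180].

### API

Orientations are given as [roll, pitch, yaw] about the fixed x, y, z axes, in that order (R = Rz(yaw) Ry(pitch) Rx(roll)).
In Python, from cell import bot gives the robot as it stands. The module is installed in compiled form; this text tells all that it offers.
- The arm moves only by the tool drive_tool, never from a script. Its argument "increments" is a list of rows, each an object with "offset": the shift along the tool's x, y, z in m, a list of three; "roll": the turn about the tool's z in degrees; "jaw": the finger opening in m, from 0 to 0.093. In form: [{"offset": [dx, dy, dz], "roll": roll, "jaw": jaw}, ...]. A call has exactly 5 rows; each row shifts and turns the commanded pose from where the row before left it, along the tool's axes as they then stand; what a row does not reach is not made up. A row lasts 1/12 s, in which the tool goes at most 41.7 mm and 7.16 degrees, less where a joint would pass 70% of its speed; a pose out of reach is approached as far as the arm can. A call is refused whole if a number of a shift passes 0.0417 or a number of a turn 7.16, either way. A call with a gripper value outside its range is refused whole. The fingers move at their own pace and stop on an object; "squeeze" is the grip in N (left out, the last holds). Time passes only in rows, so rows that do not move let the fingers close, or fill a call up. It gives the time, the measured TCP pose, the force, the opening and the grip force at its end, in the units of the state.
- bot.get_state(): the state, without advancing time (a new reading comes with each control period).
- bot.capture(name): name is "side" or "top"; returns a dict with "color" (420x560x3 uint8, red, green, blue), "fx", "fy", "cx", "cy" (pixels), "R" (3x3) and "t" (3): a world point X has camera coordinates R X + t. Camera axes: x right, y down, z forward; pixel columns grow to the right and rows downward; lengths in mm; the calibration is good to about 2 mm. A picture is of the moment at which its call begins. There is no depth.
- bot.job_done(): hands the job in; it is judged then, once.
The state is a dict: "t": time; "joint_positions": joint angles; "joint_vel": joint speeds; "joint_efforts": joint torques, N m; "position": TCP position; "orientation": TCP orientation; "ft_force": force on the tool from outside, world axes, zero at the start; "torque": the same for the moment, N m; "gripper_width": finger opening in mm; "finger_force": force on a finger pad.
Only numpy, scipy, OpenCV 4.12 (cv2) and the standard library are available. Lean on these libraries where they do the work, as an engineer would, in place of code of your own. Each camera call takes 0.05 s, during which the arm holds its last target. There are 200 camera calls.

## Working session

There is one attempt and no reset: what is moved stays moved. The work goes in short steps, Python scripts to look and compute and a tool call to move; the robot and the scene stay as the last step left them, time stands still between calls to the robot, and variables do not carry over. Pictures are saved under pics/ and viewed, at most 10 in all, crops included, and the job is handed in when it is done.

Besides the shell and the picture viewer there is one more tool, called after ">>>" as name(argument=value, ...), one argument or row to a line, values as JSON. drive_tool: Moves the arm, as the interface text tells. Its arguments: {"type":"object","properties":{"increments":{"type":"array","items":{"type":"object","properties":{"offset":{"type":"array","items":{"type":"number"}},"roll":{"type":"number"},"jaw":{"type":"number"}}}},"squeeze":{"type":"number"}},"required":["increments"]}

```bash
mkdir -p pics; python3 - <<'E'
from cell import bot
import cv2
s=bot.get_state();print(s)
for n in("side","top"):
    c=bot.capture(n);cv2.imwrite(f"pics/{n}0.png",c["color"][:,:,::-1]);print(n,c["fx"],c["cx"],c["cy"],c["R"],c["t"])
E
```

```text
{'t': 0.0, 'joint_positions': array([ 5.97161048e+01,  1.48611216e+01,  8.80098241e+01,  2.89418884e-04,
        7.72347224e+01, -1.16215956e+01]), 'joint_vel': array([0.11729965, 0.076709  , 0.03434183, 0.12526566, 0.01268673,
       0.03520793]), 'joint_efforts': array([-1.99222974e-03, -4.37303782e+01, -2.84004021e+01,  7.16038118e-02,
        4.15605039e-02, -1.22800175e-04]), 'position': array([175.72170351, 520.62632367, 228.8089809 ]), 'orientation': array([-1.79896555e+02, -2.15628826e-02,  1.61337617e+02]), 'ft_force': array([-0.21798547,  0.14929008,  0.24334698]), 'torque': array([-0.00380485,  0.01769948, -0.01878708]), 'finger_force': 0.0, 'gripper_width': 93.04567704378275}
side 379.2078915256809 271.23926840783605 209.43838504376424 [[ 0.82941031 -0.55839162 -0.01665351]
 [-0.3449267  -0.4884339  -0.80153471]
 [ 0.43943613  0.67054539 -0.59771629]] [-451.68752551  265.13527289 1147.85397353]
top 395.3017733929983 280.04391585963566 207.2435285927638 [[ 0.02232288 -0.99970318  0.00975891]
 [-0.98966373 -0.02347973 -0.14147229]
 [ 0.14165943 -0.00649997 -0.98989411]] [ -21.72390585  563.48779888 1109.02474283]
```

View pics/side0.png

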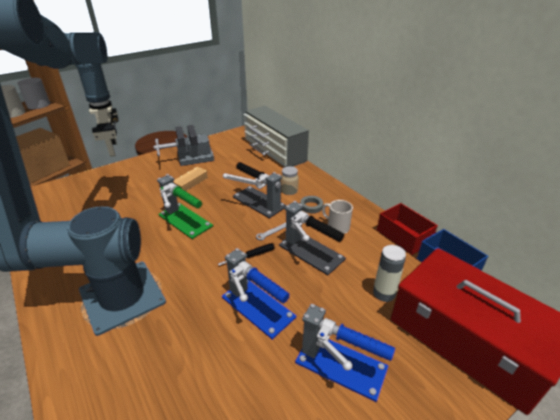

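View pics/top0.png

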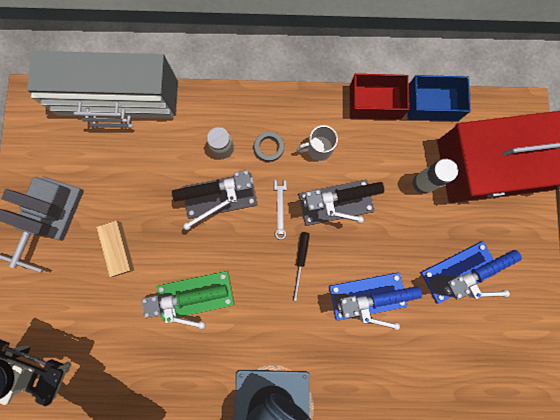

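The side and top views show two dark-plated stands. The one at top px (215,195) has its post on the right (-y) and a long lever running left, so it is long_stand. The one at top px (338,200) has its post on the left (+y) and a short lever running right, so it is short_stand. The look-alikes are green (190,297) and blue (370,297) and (470,272), and are not meant. I'll confirm this in one enlarged crop.

```bash
python3 - <<'E'
import cv2
im=cv2.imread("pics/top0.png")[160:240,165:395]
cv2.imwrite("pics/crop.png",cv2.resize(im,(782,272),interpolation=cv2.INTER_CUBIC))
im=cv2.imread("pics/side0.png")[155:280,215:355]
cv2.imwrite("pics/crop2.png",cv2.resize(im,None,fx=4.7,fy=4.7,interpolation=cv2.INTER_CUBIC))
E
```

```text
(no output)
```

View pics/crop.png

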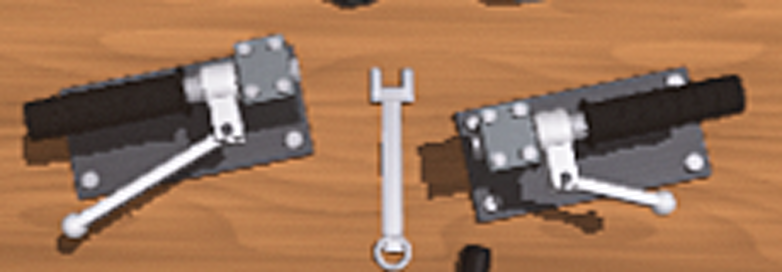

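View pics/crop2.png

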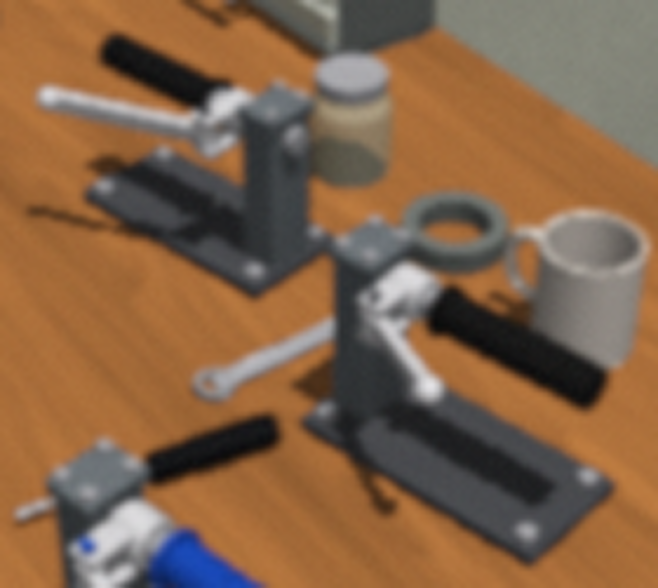

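Both crops confirm it: the dark long stand on the left has its pivot at top px (232,198) and ball at (186,226). The dark short stand on the right has its pivot at (331,213) and ball at (361,220). Next I'll cast rays onto the known heights.

```bash
cat > h.py <<'E'
import numpy as np
K={"top":(395.3017733929983,280.04391585963566,207.2435285927638,np.array([[0.02232288,-0.99970318,0.00975891],[-0.98966373,-0.02347973,-0.14147229],[0.14165943,-0.00649997,-0.98989411]]),np.array([-21.72390585,563.48779888,1109.02474283])),
"side":(379.2078915256809,271.23926840783605,209.43838504376424,np.array([[0.82941031,-0.55839162,-0.01665351],[-0.3449267,-0.4884339,-0.80153471],[0.43943613,0.67054539,-0.59771629]]),np.array([-451.68752551,265.13527289,1147.85397353]))}
def cast(n,u,v,z):
    f,cx,cy,R,t=K[n];C=-R.T@t;d=R.T@np.array([(u-cx)/f,(v-cy)/f,1]);return C+d*(z-C[2])/d[2]
def proj(n,X):
    f,cx,cy,R,t=K[n];c=R@np.array(X)+t;return np.array([cx+f*c[0]/c[2],cy+f*c[1]/c[2]])
E
python3 - <<'E'
from h import *
np.set_printoptions(precision=1,suppress=True)
c=lambda x,y:(165+(x+.5)/3.4-.5,160+(y+.5)/3.4-.5)
s=lambda x,y:(215+x/4.7-.5,155+y/4.7-.5)
pt={}
for n,P in dict(L=[(228,130),(72,225),(28,119),(187,86),(90,180),(293,140),(265,67)],S=[(565,181),(665,203),(743,95),(585,119),(695,163),(490,204),(508,137)]).items():
    z=[140,130,130,130,12,12,156]
    p=[cast("top",*c(*q),zz) for q,zz in zip(P,z)];pt[n]=p
    for nm,q in zip("pivot ball gripout gripin hole1 hole2 posttop".split(),p):print(n,nm,q)
    g=p[2]-p[3];sg=1 if n=="L" else -1
    a=np.arctan2(*(sg*g)[[1,0]])-np.pi/2;print("grip len",np.hypot(*g[:2]),"yaw bar",np.degrees(a))
    h=p[5]-p[4];a2=np.arctan2(h[1],h[0]);print("hole yaw",np.degrees(a2)+90)
    b=p[1]-p[0];print("lever",np.hypot(*b[:2]),np.degrees(np.arctan2(*( sg*b)[[1,0]]))-90)
print("side balls z=130",cast("side",*s(48,97),130),cast("side",*s(429,386),130))
print("side posttop",cast("side",*s(279,103),156),cast("side",*s(374,240),156))
E
```

```text
L pivot [571.6 120.9 140. ]
L ball [495.3 240.7 130. ]
L gripout [578.3 280.  130. ]
L gripin [607.8 155.9 130. ]
L hole1 [545.6 254.5  12. ]
L hole2 [585.1  78.7  12. ]
L posttop [619.1  92.4 156. ]
grip len 127.53377566591452 yaw bar 13.391353252342004
hole yaw 12.678329615766273
lever 142.04966733236608 32.52188920544327
S pivot [ 537.7 -143.   140. ]
S ball [ 523.4 -223.   130. ]
S gripout [ 611.3 -285.7  130. ]
S gripin [ 588.9 -160.   130. ]
S hole1 [ 573.1 -274.6   12. ]
S hole2 [532.7 -95.   12. ]
S posttop [568.7 -96.7 156. ]
grip len 127.73181955356793 yaw bar 10.098403303199317
hole yaw 192.67977292552592
lever 81.3425721190724 -10.093997013345032
side balls z=130 [498.3 247.  130. ] [ 529.8 -214.8  130. ]
side posttop [623.2  94.9 156. ] [575.2 -93.4 156. ]
```

>>> drive_tool(
  increments=[
    {"offset": [-0.025,-0.0148,0],"roll": 0,"jaw": 0},
    {"offset": [-0.025,-0.0148,0],"roll": 0,"jaw": 0},
    {"offset": [-0.025,-0.0148,0],"roll": 0,"jaw": 0},
    {"offset": [-0.025,-0.0148,0],"roll": 0,"jaw": 0},
    {"offset": [-0.025,-0.0148,0],"roll": 0,"jaw": 0},
  ],
  squeeze=20,
)

```text
t: 0.52
position: [271.1, 409.7, 229.3]
orientation: [-180.0, -0.0, 161.4]
ft_force: [0.4, 0.3, 0.9]
gripper_width: 64.3
finger_force: 0.0
```

>>> drive_tool(
  increments=[
    {"offset": [-0.025,-0.0148,0],"roll": 0,"jaw": 0},
    {"offset": [-0.025,-0.0148,0],"roll": 0,"jaw": 0},
    {"offset": [-0.025,-0.0148,0],"roll": 0,"jaw": 0},
    {"offset": [-0.025,-0.0148,0],"roll": 0,"jaw": 0},
    {"offset": [-0.025,-0.0148,0],"roll": 0,"jaw": 0},
  ],
)

```text
t: 0.93
position: [365.9, 299.5, 229.4]
orientation: [-180.0, -0.0, 161.3]
ft_force: [0.7, 1.0, -0.1]
gripper_width: 31.1
finger_force: 0.0
```

>>> drive_tool(
  increments=[
    {"offset": [-0.025,-0.0148,0],"roll": 0,"jaw": 0},
    {"offset": [-0.025,-0.0148,0],"roll": 0,"jaw": 0},
    {"offset": [-0.025,-0.0148,0],"roll": 0,"jaw": 0},
    {"offset": [-0.025,-0.0148,0],"roll": 0,"jaw": 0},
    {"offset": [-0.025,-0.0148,0],"roll": 0,"jaw": 0},
  ],
)

```text
t: 1.35
position: [460.7, 189.4, 229.3]
orientation: [-180.0, -0.0, 161.3]
ft_force: [0.3, 0.6, -0.7]
gripper_width: 1.2
finger_force: 0.0
```

>>> drive_tool(
  increments=[
    {"offset": [0,0,0],"roll": 4.8,"jaw": 0},
    {"offset": [0,0,0],"roll": 4.8,"jaw": 0},
    {"offset": [0,0,0],"roll": 4.8,"jaw": 0},
    {"offset": [0,0,0],"roll": 4.8,"jaw": 0},
    {"offset": [0,0,0],"roll": 4.8,"jaw": 0},
  ],
)

```text
t: 1.77
position: [460.0, 190.5, 229.2]
orientation: [-179.9, -0.0, 137.1]
ft_force: [0.3, 0.6, 0.4]
gripper_width: 0.5
finger_force: 0.0
```

>>> drive_tool(
  increments=[
    {"offset": [0,0,0],"roll": 4.8,"jaw": 0},
    {"offset": [0,0,0],"roll": 4.8,"jaw": 0},
    {"offset": [0,0,0],"roll": 4.8,"jaw": 0},
    {"offset": [0,0,0],"roll": 4.8,"jaw": 0},
    {"offset": [0,0,0],"roll": 4.8,"jaw": 0},
  ],
)

```text
t: 2.18
position: [459.9, 190.7, 229.2]
orientation: [-179.9, -0.0, 113.1]
ft_force: [0.2, -0.1, 0.0]
gripper_width: 0.6
finger_force: 0.0
```

>>> drive_tool(
  increments=[
    {"offset": [0,0,0.0106],"roll": 0,"jaw": 0},
    {"offset": [0,0,0.0106],"roll": 0,"jaw": 0},
    {"offset": [0,0,0.0106],"roll": 0,"jaw": 0},
    {"offset": [0,0,0.0106],"roll": 0,"jaw": 0},
    {"offset": [0,0,0.0106],"roll": 0,"jaw": 0},
  ],
)

```text
t: 2.6
position: [459.6, 190.6, 175.1]
orientation: [-179.9, -0.0, 113.5]
ft_force: [-0.1, -0.6, -0.1]
gripper_width: 0.5
finger_force: 0.0
```

>>> drive_tool(
  increments=[
    {"offset": [0,0,0.0106],"roll": 0,"jaw": 0},
    {"offset": [0,0,0.0106],"roll": 0,"jaw": 0},
    {"offset": [0,0,0.0106],"roll": 0,"jaw": 0},
    {"offset": [0,0,0.0106],"roll": 0,"jaw": 0},
    {"offset": [0,0,0.0106],"roll": 0,"jaw": 0},
  ],
)

```text
t: 3.02
position: [459.5, 190.6, 122.1]
orientation: [-179.9, -0.0, 113.5]
ft_force: [0.5, -0.1, 0.0]
gripper_width: 0.3
finger_force: 0.0
```

```bash
cat > snap.py <<'E'
import sys,cv2,numpy as np
from cell import bot
from h import proj
out=sys.argv[1];y0=float(sys.argv[2]);x0=float(sys.argv[3])
s=bot.get_state();print(s["position"],s["ft_force"])
ims=[]
for n in("side","top"):
    im=bot.capture(n)["color"][:,:,::-1]
    u,v=proj(n,[x0,y0,130]).astype(int);w=60
    im=im[max(v-w,0):v+w,max(u-w,0):u+w];ims.append(cv2.resize(im,(398,398),interpolation=cv2.INTER_CUBIC));print(n,u-w,v-w)
cv2.imwrite(out,np.hstack(ims))
E
python3 snap.py pics/a.png 210 510
```

```text
[459.54159471 190.59943551 122.09284772] [ 0.54675194 -0.08052645  0.04440852]
side 172 118
top 137 160
```

View pics/a.png

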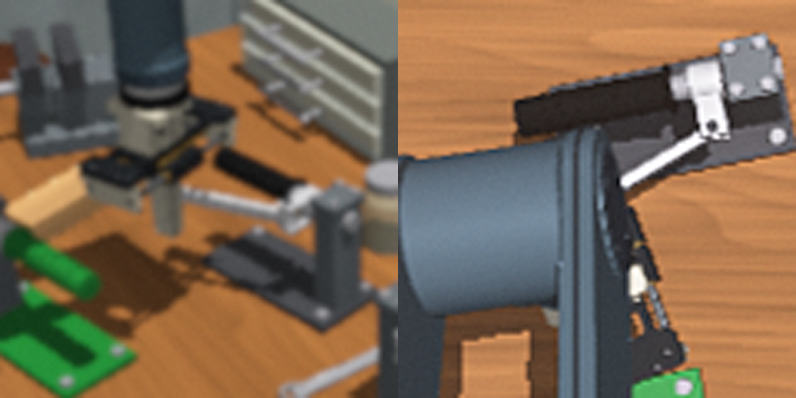

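The side view shows the closed fingers at about crop px (165,200), just outside the long blade and ready to press along tool y. I'll advance and watch the force.

>>> drive_tool(
  increments=[
    {"offset": [0,0.005,0],"roll": 0,"jaw": 0},
    {"offset": [0,0.005,0],"roll": 0,"jaw": 0},
    {"offset": [0,0.005,0],"roll": 0,"jaw": 0},
    {"offset": [0,0.005,0],"roll": 0,"jaw": 0},
    {"offset": [0,0.005,0],"roll": 0,"jaw": 0},
  ],
)

```text
t: 3.53
position: [484.2, 201.0, 124.1]
orientation: [179.9, 0.0, 113.4]
ft_force: [0.7, -0.5, -0.9]
gripper_width: 0.3
finger_force: 0.0
```

>>> drive_tool(
  increments=[
    {"offset": [0,0.003,0],"roll": 0,"jaw": 0},
    {"offset": [0,0.003,0],"roll": 0,"jaw": 0},
    {"offset": [0,0.003,0],"roll": 0,"jaw": 0},
    {"offset": [0,0.003,0],"roll": 0,"jaw": 0},
    {"offset": [0,0,0],"roll": 0,"jaw": 0},
  ],
)

```text
t: 3.95
position: [493.6, 205.5, 123.4]
orientation: [-179.9, -0.0, 113.3]
ft_force: [-3.5, -0.5, 2.5]
gripper_width: 0.2
finger_force: 1.6
```

>>> drive_tool(
  increments=[
    {"offset": [0,0.003,0],"roll": 0,"jaw": 0},
    {"offset": [0,0.003,0],"roll": 0,"jaw": 0},
    {"offset": [0,0.003,0],"roll": 0,"jaw": 0},
    {"offset": [0,0.001,0],"roll": 0,"jaw": 0},
    {"offset": [0,0,0],"roll": 0,"jaw": 0},
  ],
)

```text
t: 4.37
position: [502.5, 209.8, 123.2]
orientation: [-179.9, -0.1, 113.3]
ft_force: [-5.9, 1.4, 1.9]
gripper_width: 0.2
finger_force: 2.1
```

>>> drive_tool(
  increments=[
    {"offset": [0,0.003,0],"roll": 0,"jaw": 0},
    {"offset": [0,0.003,0],"roll": 0,"jaw": 0},
    {"offset": [0,0.003,0],"roll": 0,"jaw": 0},
    {"offset": [0,0.003,0],"roll": 0,"jaw": 0},
    {"offset": [0,0,0],"roll": 0,"jaw": 0},
  ],
)

```text
t: 4.78
position: [513.1, 214.8, 123.1]
orientation: [-179.8, -0.1, 113.3]
ft_force: [-7.9, 1.2, 3.0]
gripper_width: 0.2
finger_force: 3.1
```

>>> drive_tool(
  increments=[
    {"offset": [0,0.002,0],"roll": 0,"jaw": 0},
    {"offset": [0,0.002,0],"roll": 0,"jaw": 0},
    {"offset": [0,0.001,0],"roll": 0,"jaw": 0},
    {"offset": [0,0.001,0],"roll": 0,"jaw": 0},
    {"offset": [0,0,0],"roll": 0,"jaw": 0},
  ],
)

```text
t: 5.2
position: [518.2, 216.9, 123.1]
orientation: [-179.8, -0.1, 113.3]
ft_force: [-8.1, 0.6, 2.4]
gripper_width: 0.4
finger_force: 3.4
```

>>> drive_tool(
  increments=[
    {"offset": [0,0.001,0],"roll": 0,"jaw": 0},
    {"offset": [0,0.001,0],"roll": 0,"jaw": 0},
    {"offset": [0,0.001,0],"roll": 0,"jaw": 0},
    {"offset": [0,0.001,0],"roll": 0,"jaw": 0},
    {"offset": [0,0,0],"roll": 0,"jaw": 0},
  ],
)

```text
t: 5.62
position: [521.9, 218.2, 123.1]
orientation: [-179.8, -0.1, 113.3]
ft_force: [-7.4, 0.8, 3.4]
gripper_width: 0.5
finger_force: 3.6
```

>>> drive_tool(
  increments=[
    {"offset": [0,0.001,0],"roll": 0,"jaw": 0},
    {"offset": [0,0.001,0],"roll": 0,"jaw": 0},
    {"offset": [0,0.001,0],"roll": 0,"jaw": 0},
    {"offset": [0,0,0],"roll": 0,"jaw": 0},
    {"offset": [0,0,0],"roll": 0,"jaw": 0},
  ],
)

```text
t: 6.03
position: [524.5, 219.1, 123.1]
orientation: [-179.8, -0.1, 113.3]
ft_force: [-8.1, -0.6, 2.7]
gripper_width: 0.6
finger_force: 3.7
```

>>> drive_tool(
  increments=[
    {"offset": [0,0.001,0],"roll": 0,"jaw": 0},
    {"offset": [0,0.001,0],"roll": 0,"jaw": 0},
    {"offset": [0,0,0],"roll": 0,"jaw": 0},
    {"offset": [0,0,0],"roll": 0,"jaw": 0},
    {"offset": [0,0,0],"roll": 0,"jaw": 0},
  ],
)

```text
t: 6.45
position: [526.4, 219.7, 123.1]
orientation: [-179.8, -0.0, 113.3]
ft_force: [-8.3, -2.1, 2.7]
gripper_width: 0.6
finger_force: 3.8
```

>>> drive_tool(
  increments=[
    {"offset": [0,0.001,0],"roll": 0,"jaw": 0},
    {"offset": [0,0.001,0],"roll": 0,"jaw": 0},
    {"offset": [0,0,0],"roll": 0,"jaw": 0},
    {"offset": [0,0,0],"roll": 0,"jaw": 0},
    {"offset": [0,0,0],"roll": 0,"jaw": 0},
  ],
)

```text
t: 6.87
position: [526.9, 219.9, 123.1]
orientation: [-179.6, -0.0, 113.3]
ft_force: [-12.0, -3.7, 4.8]
gripper_width: 0.3
finger_force: 6.0
```

>>> drive_tool(
  increments=[
    {"offset": [0,0.001,0],"roll": 0,"jaw": 0},
    {"offset": [0,0,0],"roll": 0,"jaw": 0},
    {"offset": [0,0,0],"roll": 0,"jaw": 0},
    {"offset": [0,0,0],"roll": 0,"jaw": 0},
    {"offset": [0,0,0],"roll": 0,"jaw": 0},
  ],
)

```text
t: 7.28
position: [527.0, 219.9, 123.0]
orientation: [-179.5, -0.0, 113.3]
ft_force: [-13.9, -5.7, 8.3]
gripper_width: 0.5
finger_force: 7.4
```

```bash
python3 snap.py pics/b.png 200 550
```

```text
[527.02807855 219.91456248 123.02821993] [-13.9073146   -5.68629318   8.33129822]
side 182 116
top 142 145
```

View pics/b.png

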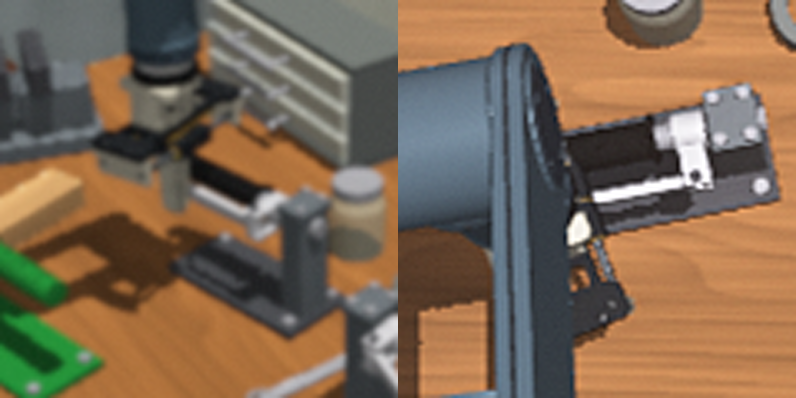

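The blade (crop px about 590-690,185 in the top view) lies parallel to the grip with a gap, so it is at its stop. I'll hold it there for over a second, then withdraw.

>>> drive_tool(
  increments=[
    {"offset": [0,0,0],"roll": 0,"jaw": 0},
    {"offset": [0,0,0],"roll": 0,"jaw": 0},
    {"offset": [0,0,0],"roll": 0,"jaw": 0},
    {"offset": [0,0,0],"roll": 0,"jaw": 0},
    {"offset": [0,0,0],"roll": 0,"jaw": 0},
  ],
)

```text
t: 7.8
position: [527.0, 219.9, 123.0]
orientation: [-179.5, -0.0, 113.3]
ft_force: [-14.0, -5.0, 6.7]
gripper_width: 0.3
finger_force: 7.4
```

>>> drive_tool(
  increments=[
    {"offset": [0,0,0],"roll": 0,"jaw": 0},
    {"offset": [0,0,0],"roll": 0,"jaw": 0},
    {"offset": [0,0,0],"roll": 0,"jaw": 0},
    {"offset": [0,0,0],"roll": 0,"jaw": 0},
    {"offset": [0,0,0],"roll": 0,"jaw": 0},
  ],
)

```text
t: 8.22
position: [527.0, 219.9, 123.0]
orientation: [-179.5, -0.0, 113.3]
ft_force: [-13.7, -4.9, 8.2]
gripper_width: 0.6
finger_force: 7.4
```

>>> drive_tool(
  increments=[
    {"offset": [0,0,0],"roll": 0,"jaw": 0},
    {"offset": [0,0,0],"roll": 0,"jaw": 0},
    {"offset": [0,0,0],"roll": 0,"jaw": 0},
    {"offset": [0,0,0],"roll": 0,"jaw": 0},
    {"offset": [0,0,0],"roll": 0,"jaw": 0},
  ],
)

```text
t: 8.63
position: [527.0, 219.9, 123.0]
orientation: [-179.5, -0.0, 113.3]
ft_force: [-13.6, -4.9, 7.9]
gripper_width: -0.1
finger_force: 7.4
```

>>> drive_tool(
  increments=[
    {"offset": [0,-0.004,0],"roll": 0,"jaw": 0},
    {"offset": [0,-0.006,0],"roll": 0,"jaw": 0},
    {"offset": [0,-0.006,0],"roll": 0,"jaw": 0},
    {"offset": [0,-0.006,0],"roll": 0,"jaw": 0},
    {"offset": [0,-0.006,0],"roll": 0,"jaw": 0},
  ],
)

```text
t: 9.05
position: [503.8, 210.4, 123.2]
orientation: [-179.9, -0.1, 113.3]
ft_force: [-4.6, -0.0, -0.6]
gripper_width: 0.6
finger_force: 1.9
```

>>> drive_tool(
  increments=[
    {"offset": [0,-0.008,0],"roll": 0,"jaw": 0},
    {"offset": [0,-0.01,0],"roll": 0,"jaw": 0},
    {"offset": [0,-0.01,0],"roll": 0,"jaw": 0},
    {"offset": [0,-0.012,0],"roll": 0,"jaw": 0},
    {"offset": [0,-0.012,0],"roll": 0,"jaw": 0},
  ],
)

```text
t: 9.47
position: [457.7, 189.3, 124.0]
orientation: [179.9, 0.0, 113.3]
ft_force: [-0.1, -0.1, -0.2]
gripper_width: 0.6
finger_force: 0.0
```

>>> drive_tool(
  increments=[
    {"offset": [0,0,-0.02],"roll": 4.4,"jaw": 0},
    {"offset": [0,0,-0.02],"roll": 4.4,"jaw": 0},
    {"offset": [0,0,-0.02],"roll": 4.4,"jaw": 0},
    {"offset": [0,0,-0.02],"roll": 4.4,"jaw": 0},
    {"offset": [0,0,-0.02],"roll": 4.4,"jaw": 0},
  ],
)

```text
t: 9.88
position: [457.8, 189.4, 225.1]
orientation: [179.9, -0.0, 91.1]
ft_force: [1.0, 0.2, -0.8]
gripper_width: 0.7
finger_force: 0.0
```

>>> drive_tool(
  increments=[
    {"offset": [-0.0261,0.0006,0],"roll": 0,"jaw": 0},
    {"offset": [-0.0261,0.0006,0],"roll": 0,"jaw": 0},
    {"offset": [-0.0261,0.0006,0],"roll": 0,"jaw": 0},
    {"offset": [-0.0261,0.0006,0],"roll": 0,"jaw": 0},
    {"offset": [-0.0261,0.0006,0],"roll": 0,"jaw": 0},
  ],
)

```text
t: 10.3
position: [463.8, 57.9, 224.2]
orientation: [179.8, 0.0, 91.3]
ft_force: [-0.3, -0.2, -0.3]
gripper_width: 0.4
finger_force: 0.0
```

>>> drive_tool(
  increments=[
    {"offset": [-0.0261,0.0006,0],"roll": 0,"jaw": 0},
    {"offset": [-0.0261,0.0006,0],"roll": 0,"jaw": 0},
    {"offset": [-0.0261,0.0006,0],"roll": 0,"jaw": 0},
    {"offset": [-0.0261,0.0006,0],"roll": 0,"jaw": 0},
    {"offset": [-0.0261,0.0006,0],"roll": 0,"jaw": 0},
  ],
)

```text
t: 10.72
position: [469.8, -72.8, 224.2]
orientation: [179.9, 0.1, 91.3]
ft_force: [0.4, 1.1, 0.2]
gripper_width: 0.7
finger_force: 0.0
```

>>> drive_tool(
  increments=[
    {"offset": [-0.0261,0.0006,0],"roll": 0,"jaw": 0},
    {"offset": [-0.0261,0.0006,0],"roll": 0,"jaw": 0},
    {"offset": [-0.0261,0.0006,0],"roll": 0,"jaw": 0},
    {"offset": [-0.0261,0.0006,0],"roll": 0,"jaw": 0},
    {"offset": [-0.0261,0.0006,0],"roll": 0,"jaw": 0},
  ],
)

```text
t: 11.13
position: [475.7, -203.4, 224.2]
orientation: [179.9, 0.1, 91.3]
ft_force: [0.3, 0.2, 0.9]
gripper_width: 0.3
finger_force: 0.0
```

>>> drive_tool(
  increments=[
    {"offset": [0,0,0.0102],"roll": 0,"jaw": 0},
    {"offset": [0,0,0.0102],"roll": 0,"jaw": 0},
    {"offset": [0,0,0.0102],"roll": 0,"jaw": 0},
    {"offset": [0,0,0.0102],"roll": 0,"jaw": 0},
    {"offset": [0,0,0.0102],"roll": 0,"jaw": 0},
  ],
)

```text
t: 11.55
position: [475.3, -200.3, 171.4]
orientation: [-180.0, -0.0, 91.4]
ft_force: [-0.3, 0.3, 0.3]
gripper_width: 0.3
finger_force: 0.0
```

>>> drive_tool(
  increments=[
    {"offset": [0,0,0.0102],"roll": 0,"jaw": 0},
    {"offset": [0,0,0.0102],"roll": 0,"jaw": 0},
    {"offset": [0,0,0.0102],"roll": 0,"jaw": 0},
    {"offset": [0,0,0.0102],"roll": 0,"jaw": 0},
    {"offset": [0,0,0.0102],"roll": 0,"jaw": 0},
  ],
)

```text
t: 11.97
position: [475.6, -201.5, 120.6]
orientation: [-180.0, -0.0, 91.3]
ft_force: [0.1, -0.1, 1.3]
gripper_width: 0.2
finger_force: 0.0
```

```bash
python3 snap.py pics/c0.png -200 510; python3 - <<'E'
import cv2
from cell import bot
a=cv2.imread("pics/c0.png")[:,:398]
b=bot.capture("top")["color"][160:260,165:395,::-1]
import numpy as np
b=cv2.resize(b,(782,340))[:, :398]; b=cv2.copyMakeBorder(b,0,58,0,0,cv2.BORDER_CONSTANT)
cv2.imwrite("pics/c.png",np.hstack([a,b]))
E
```

```text
[ 475.63288952 -201.48077579  120.608476  ] [ 0.06572674 -0.05360734  1.29407183]
side 237 176
top 291 164
```

View pics/c.png

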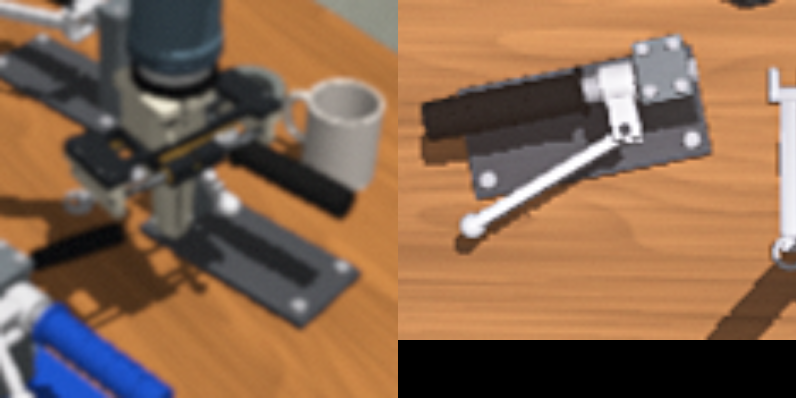

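The long lever is back at rest: its ball is at the same crop px (72,225) as before. The fingers stand just outside the short blade, with the ball visible at (228,203). I'll press the short lever the same way.

>>> drive_tool(
  increments=[
    {"offset": [0,0.005,0],"roll": 0,"jaw": 0},
    {"offset": [0,0.005,0],"roll": 0,"jaw": 0},
    {"offset": [0,0.005,0],"roll": 0,"jaw": 0},
    {"offset": [0,0.004,0],"roll": 0,"jaw": 0},
    {"offset": [0,0.003,0],"roll": 0,"jaw": 0},
  ],
)

```text
t: 12.53
position: [498.6, -201.3, 122.1]
orientation: [179.9, 0.0, 91.3]
ft_force: [-0.5, -0.5, -0.2]
gripper_width: 0.6
finger_force: 0.0
```

>>> drive_tool(
  increments=[
    {"offset": [0,0.003,0],"roll": 0,"jaw": 0},
    {"offset": [0,0.003,0],"roll": 0,"jaw": 0},
    {"offset": [0,0.003,0],"roll": 0,"jaw": 0},
    {"offset": [0,0.002,0],"roll": 0,"jaw": 0},
    {"offset": [0,0,0],"roll": 0,"jaw": 0},
  ],
)

```text
t: 12.95
position: [508.1, -201.1, 121.5]
orientation: [-179.9, 0.0, 91.3]
ft_force: [-4.1, -1.9, 1.7]
gripper_width: 0.4
finger_force: 1.8
```

>>> drive_tool(
  increments=[
    {"offset": [0,0.003,0],"roll": 0,"jaw": 0},
    {"offset": [0,0.003,0],"roll": 0,"jaw": 0},
    {"offset": [0,0.002,0],"roll": 0,"jaw": 0},
    {"offset": [0,0.002,0],"roll": 0,"jaw": 0},
    {"offset": [0,0,0],"roll": 0,"jaw": 0},
  ],
)

```text
t: 13.37
position: [517.7, -201.5, 121.4]
orientation: [-179.9, 0.0, 91.3]
ft_force: [-5.4, -3.5, 1.7]
gripper_width: 0.5
finger_force: 2.5
```

Contact came where predicted, with the end expected near x = 531-534.

>>> drive_tool(
  increments=[
    {"offset": [0,0.002,0],"roll": 0,"jaw": 0},
    {"offset": [0,0.002,0],"roll": 0,"jaw": 0},
    {"offset": [0,0.002,0],"roll": 0,"jaw": 0},
    {"offset": [0,0.002,0],"roll": 0,"jaw": 0},
    {"offset": [0,0,0],"roll": 0,"jaw": 0},
  ],
)

```text
t: 13.78
position: [525.0, -201.7, 121.3]
orientation: [-179.8, 0.1, 91.3]
ft_force: [-7.5, -5.6, 1.6]
gripper_width: 0.4
finger_force: 3.9
```

>>> drive_tool(
  increments=[
    {"offset": [0,0.001,0],"roll": 0,"jaw": 0},
    {"offset": [0,0.001,0],"roll": 0,"jaw": 0},
    {"offset": [0,0.001,0],"roll": 0,"jaw": 0},
    {"offset": [0,0,0],"roll": 0,"jaw": 0},
    {"offset": [0,0,0],"roll": 0,"jaw": 0},
  ],
)

```text
t: 14.2
position: [527.7, -201.6, 121.3]
orientation: [-179.8, 0.1, 91.3]
ft_force: [-7.4, -6.0, 0.7]
gripper_width: 0.4
finger_force: 4.2
```

>>> drive_tool(
  increments=[
    {"offset": [0,0.001,0],"roll": 0,"jaw": 0},
    {"offset": [0,0.001,0],"roll": 0,"jaw": 0},
    {"offset": [0,0,0],"roll": 0,"jaw": 0},
    {"offset": [0,0,0],"roll": 0,"jaw": 0},
    {"offset": [0,0,0],"roll": 0,"jaw": 0},
  ],
)

```text
t: 14.62
position: [529.6, -201.5, 121.3]
orientation: [-179.8, 0.1, 91.3]
ft_force: [-7.2, -5.0, 0.6]
gripper_width: 0.3
finger_force: 4.4
```

>>> drive_tool(
  increments=[
    {"offset": [0,0.001,0],"roll": 0,"jaw": 0},
    {"offset": [0,0.001,0],"roll": 0,"jaw": 0},
    {"offset": [0,0,0],"roll": 0,"jaw": 0},
    {"offset": [0,0,0],"roll": 0,"jaw": 0},
    {"offset": [0,0,0],"roll": 0,"jaw": 0},
  ],
)

```text
t: 15.03
position: [531.0, -201.4, 121.3]
orientation: [-179.7, 0.1, 91.3]
ft_force: [-9.1, -5.4, 2.5]
gripper_width: 0.6
finger_force: 5.4
```

>>> drive_tool(
  increments=[
    {"offset": [0,0.001,0],"roll": 0,"jaw": 0},
    {"offset": [0,0.001,0],"roll": 0,"jaw": 0},
    {"offset": [0,0,0],"roll": 0,"jaw": 0},
    {"offset": [0,0,0],"roll": 0,"jaw": 0},
    {"offset": [0,0,0],"roll": 0,"jaw": 0},
  ],
)

```text
t: 15.45
position: [531.2, -201.3, 121.2]
orientation: [-179.5, 0.0, 91.3]
ft_force: [-16.5, -6.3, 6.6]
gripper_width: 0.4
finger_force: 8.6
```

>>> drive_tool(
  increments=[
    {"offset": [0,0,0],"roll": 0,"jaw": 0},
    {"offset": [0,0,0],"roll": 0,"jaw": 0},
    {"offset": [0,0,0],"roll": 0,"jaw": 0},
    {"offset": [0,0,0],"roll": 0,"jaw": 0},
    {"offset": [0,0,0],"roll": 0,"jaw": 0},
  ],
)

```text
t: 15.87
position: [531.2, -201.4, 121.2]
orientation: [-179.5, 0.0, 91.3]
ft_force: [-14.9, -5.2, 5.1]
gripper_width: 0.6
finger_force: 8.5
```

>>> drive_tool(
  increments=[
    {"offset": [0,0,0],"roll": 0,"jaw": 0},
    {"offset": [0,0,0],"roll": 0,"jaw": 0},
    {"offset": [0,0,0],"roll": 0,"jaw": 0},
    {"offset": [0,0,0],"roll": 0,"jaw": 0},
    {"offset": [0,0,0],"roll": 0,"jaw": 0},
  ],
)

```text
t: 16.28
position: [531.2, -201.4, 121.3]
orientation: [-179.5, 0.0, 91.3]
ft_force: [-15.4, -6.2, 6.0]
gripper_width: 0.4
finger_force: 8.5
```

>>> drive_tool(
  increments=[
    {"offset": [0,0,0],"roll": 0,"jaw": 0},
    {"offset": [0,0,0],"roll": 0,"jaw": 0},
    {"offset": [0,0,0],"roll": 0,"jaw": 0},
    {"offset": [0,0,0],"roll": 0,"jaw": 0},
    {"offset": [0,0,0],"roll": 0,"jaw": 0},
  ],
)

```text
t: 16.7
position: [531.2, -201.3, 121.2]
orientation: [-179.5, 0.0, 91.3]
ft_force: [-16.1, -6.1, 6.8]
gripper_width: 0.6
finger_force: 8.5
```

```bash
python3 snap.py pics/d.png -190 550
```

```text
[ 531.20923497 -201.32736909  121.22242299] [-16.10992418  -6.11196365   6.75817228]
side 245 169
top 287 149
```

View pics/d.png

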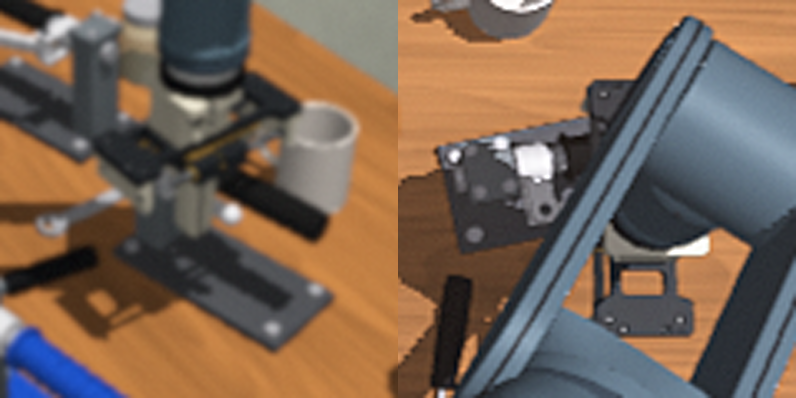

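The short lever's ball (side crop px 230,212) stands in beside the grip with a gap. The fingers hold it steady at about 16 N, against its rigid stop. I'm handing the job in.

```bash
python3 -c "
from cell import bot
print(bot.job_done())"
```

```text
the job is handed in; nothing more can be done
None
```

I pressed the long lever to its stop, held it there over a second and let it spring fully back, then pressed the short lever to its stop, where the fingers still hold it at about 17 N; the job is handed in at about 17 s.

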